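Close the binding shutter of a slide tray

ROBOT

A 6-joint arm with a two-finger parallel gripper is mounted at the origin on a cart in front of the work surface, level with it; the furniture and walls round the work are solid. World frame = base frame: x ahead of the robot, y to its left, z up, the work surface at z = 0. Lengths are in m, angles in degrees, forces in N, time in s.
With the tool pointing down it reaches from about 0.35 to 0.775 m from the base axis. Payload 5.5 kg.
Tool frame: the origin (TCP) lies midway between the tips of the shut fingers; the grasp point (between the pads) lies hold_point_z behind it (hold_point_z is the distance from the TCP to the grasp point, in m); z points along the fingers, y is the direction in which the jaws open and shut (so a half turn about z gives the same grasp; the last joint's range is limited). The gripper opens to 85 mm and grips with 20 to 120 N. Pads are 22 mm wide; open, the fingers measure 114 mm over their backs; the gripper's body (76 mm by 85 mm) begins 54 mm behind the grasp point. The pads swing forward as they close: fully open they stand 13 mm farther back than shut.
Start: joints at [-79.561, 17.945, 2.641, 74.691, 0, 82.002], TCP at [0.182, -0.546, 0.231] pointing down, gripper open.
Joint ranges: [-158.12, 158.12], [-49.38, 96.58], [-58.88, 72.47], [-126.05, 133.96], [-84.25, 85.87], [-180, 180]. Speed limits (degrees/s): [147.25, 147.25, 180, 180, 180, 180].

INTERFACE

Orientations are given as [roll, pitch, yaw] about the fixed x, y, z axes, in that order (R = Rz(yaw) Ry(pitch) Rx(roll)).
In Python, from station import state, read_camera, camera_info, hand_in, hold_point_z gives the robot as it stands.
- The arm moves only by the tool move_arm, never from a script. Its arguments are lists of equal length, an entry for each row: "offset": the shift along the world's x, y, z in mm, a list of three; "twist": the turn, a rotation vector about the world's x, y, z in rad, a list of three; "gripper": the opening, from -1 (shut) to 1 (fully open). A call has exactly 10 rows; each row shifts and turns the commanded pose from where the row before left it; what a row does not reach is not made up. A row lasts 1/8 s, in which the tool goes at most 62.5 mm and 10.7 degrees, less where a joint would pass 70% of its speed; a pose out of reach is approached as far as the arm can. A call is refused whole if a number of a shift passes 62.5 or a number of a turn 0.188, either way. A call with a gripper value outside its range is refused whole. The fingers move at their own pace and stop on an object; the grip force is fixed at half the most. Time passes only in rows, so rows that do not move let the fingers close, or fill a call up. It gives the time, the measured TCP pose, the force and the opening at its end, in the units of the state.
- state(): the state, without advancing time (a new reading comes with each control period).
- read_camera(name): name is "scene" or "top" or "wrist"; returns (picture, depth): 480x640x3 uint8, red, green, blue; 480x640 float32, m along the optical axis (not along the pixel's ray), 0 where there is no reading.
- camera_info(name): a dict with "mtx" (3x3 intrinsics, pixels), "view" (4x4, takes a point from world to camera coordinates). Camera axes: x right, y down, z forward; pixel columns grow to the right and rows downward; lengths in m; the calibration is good to about 2 mm. A picture is of the moment at which its call begins: read the wrist's pose just before it. camera_info takes no time and is no camera call; for the wrist camera it gives the pose at the moment of the call.
- hand_in(): hands the job in, once; it reports no verdict.
The state is a dict: "t": time; "joints": joint angles; "qd": joint speeds; "joint_torque": joint torques, N m; "tool_pos": TCP position; "eef_rot": TCP orientation; "force": force on the tool from outside, world axes, zero at the start; "ft_torque": the same for the moment, N m; "grip_width": opening from 0.0 (shut) to 1.0 (fully open).
Only numpy, scipy, OpenCV 4.12 (cv2) and the standard library are available. Lean on these libraries where they do the work, as an engineer would, in place of code of your own. Each camera call takes 0.05 s, during which the arm holds its last target.

TASK

Close the sliding shutter of the low slide tray by pushing it away from the robot until both of its ends are fully home against the far stop. It sticks in its track and binds as soon as one end runs ahead, so push its left and right thumb blocks in turn, a little at a time. Do not knock over or shift the things around the tray, and let go at the end.

Things in the scene. Friction and masses are not known exactly. Their poses are not given: they have to be found in the camera images.
- tray: Low white slide tray, 196 (x) by 314 (y) mm, fixed to the worktop; origin: centre of its underside, +x the closing direction (away from the robot), +y left. Its side walls' aluminium lips, 38 mm high, inner edges at y = +-127 mm, hold the shutter's ends. Glass slides lie in wells at the far side. No front wall; before the shutter, at |y| 38 to 127 mm, a finger moves freely above z = 25 mm.
- bar (a point): Middle of the top (z = 47 mm) of the tray's fixed grey carrying bar, 76 mm wide, running along x over the tray's middle, so that the shutter passes under it and cannot be pushed there.
- far_stop (a point): Middle of the far stop, at x = +90 mm in the tray's frame, at z = 22 mm; the shutter's far edge rests against it when closed.
- shutter: Loose aluminium plate 80 (x) by 271 (y) by 6 mm under lips and bar; origin: centre of its underside, z = 22 mm, axes as the tray's when square; at tray x = -25 to -10 mm at the start, a little skewed; +50 mm closed. 3.5 mm side play at each end lets it skew about 0.1 rad either way, then it jams. A push on one block turns it about its other end; the lagging end must be pushed next.
- left_block (a point): Centre of the upright push face (the side toward the robot) of the left thumb block on the shutter. Grey, ridged on top, 80 (x) by 62 (y) mm, from z = 28 to 52 mm. The point lies 40 mm before and 86 mm left of the shutter's origin, at z = 40 mm; its x in the tray's frame is +10 mm when that end is home.
- right_block (a point): The same on the right thumb block, 86 mm to the right of the shutter's origin.
- reagent_e: Brown bottle with a yellow cap, 44x44x90 mm, left of the tray, a bystander to be left alone; origin at the centre of its underside.
- cuvette_box: Grey-white lidded box, 54x80x34 mm, right of the tray, a bystander to be left alone; origin at the centre of its underside.
- bench_timer: White upright bench timer, 21x62x54 mm, left of the tray, a bystander to be left alone; origin at the centre of its underside.
- reagent_b: Brown bottle with a black cap, 40x40x85 mm, right of the tray, a bystander to be left alone; origin at the centre of its underside.

How it is judged (in metres and radians):
At the end, for the whole second after the job is handed in: Both thumb blocks' push faces are within 10 mm of their home places (x above 0 in the tray's frame, home being +10 mm), the shutter lies flat in its track and is at rest (x of each of left_block, right_block in the frame of tray above 0 m and linear speed of shutter below 0.02 m/s and angle between shutter's own z axis and vertical below 0.1 rad); the robot touches nothing.
It fails at once if a bottle, box or timer beside the tray is shifted by more than 30 mm or tipped (distance of any of reagent_e, cuvette_box, bench_timer, reagent_b from where it was at the start of the episode above 0.03 m or angle between any of reagent_e, cuvette_box, bench_timer, reagent_b's own z axis and vertical above 0.5 rad).
It also fails if it takes over 61 s, if anything falls off the work surface, if the arm or the gripper's body presses on something with over 40 N, if the wrist force passes 120 N, or if a joint passes its speed limit or range.

## Working session

There is one attempt and no reset: what is moved stays moved. The work goes in short steps, Python scripts to look and compute and a tool call to move; the robot and the scene stay as the last step left them, time stands still between calls to the robot, and variables do not carry over. Pictures are saved under pics/ and viewed, and the job is handed in when it is done.

Besides the shell and the picture viewer there is one more tool, called after "Call:" by a JSON object that holds its "name" and its "arguments". move_arm: Moves the arm, as the interface text tells. Its arguments: {"type":"object","properties":{"offset":{"type":"array"},"twist":{"type":"array"},"gripper":{"type":"array"}},"required":["offset","twist","gripper"]}

```bash
mkdir -p pics; ls
python3 - <<'E'
from station import *
import cv2,numpy as np
print(state(),hold_point_z)
for n in("scene","top"):
    p,d=read_camera(n);cv2.imwrite(f"pics/{n}0.png",p[:,:,::-1]);np.save(f"pics/{n}0.npy",d);i=camera_info(n);print(n,i)
E
```

```text
pics
{'t': 0.0, 'joints': array([-7.95615130e+01,  1.79907004e+01,  2.57575498e+00,  7.46900146e+01,
       -9.11209400e-04,  8.19997520e+01]), 'qd': array([ 0.0354563 ,  0.12829299,  0.0446893 , -0.02392974,  0.11447918,
       -0.15964283]), 'joint_torque': array([ 5.08412631e-04, -4.80629325e+01,  2.98530900e+01,  1.95411901e-02,
       -1.64716389e-04,  1.65743779e-05]), 'tool_pos': array([ 0.1817419 , -0.54497715,  0.23040119]), 'eef_rot': array([-1.79895935e+02, -1.37057085e-02,  1.84387234e+01]), 'force': array([-0.51422061,  1.24951113, -0.12183471]), 'ft_torque': array([ 0.02398019, -0.01193736,  0.02130865]), 'grip_width': 0.9982492348592749} 0.0187
scene {'mtx': array([[495.5439839 ,   0.        , 316.1231011 ],
       [  0.        , 495.5439839 , 244.84765759],
       [  0.        ,   0.        ,   1.        ]]), 'view': array([[-0.75829007, -0.65141961,  0.02546889,  0.35370805],
       [-0.35328495,  0.37778269, -0.8558446 ,  0.28782322],
       [ 0.54789225, -0.65797624, -0.5166056 ,  0.69376133],
       [ 0.        ,  0.        ,  0.        ,  1.        ]])}
top {'mtx': array([[600.82557029,   0.        , 319.2053736 ],
       [  0.        , 600.82557029, 241.41635514],
       [  0.        ,   0.        ,   1.        ]]), 'view': array([[-0.01259911, -0.99981597, -0.01446713, -0.05849482],
       [-0.99053914,  0.01445686, -0.13646686,  0.53485109],
       [ 0.13665089,  0.0126109 , -0.99053899,  1.12384153],
       [ 0.        ,  0.        ,  0.        ,  1.        ]])}
```

View pics/top0.png

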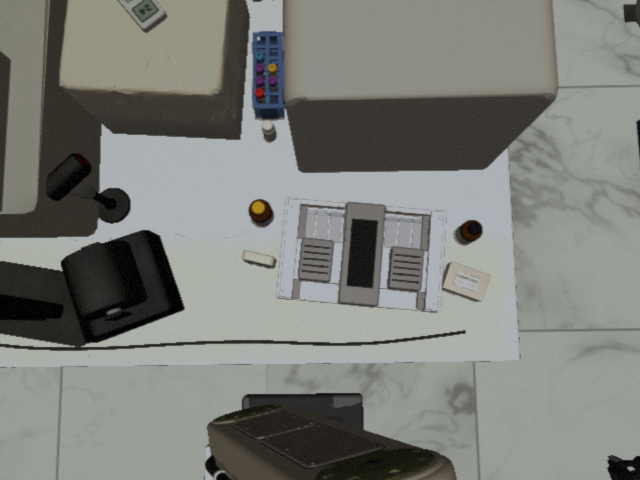

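View pics/scene0.png

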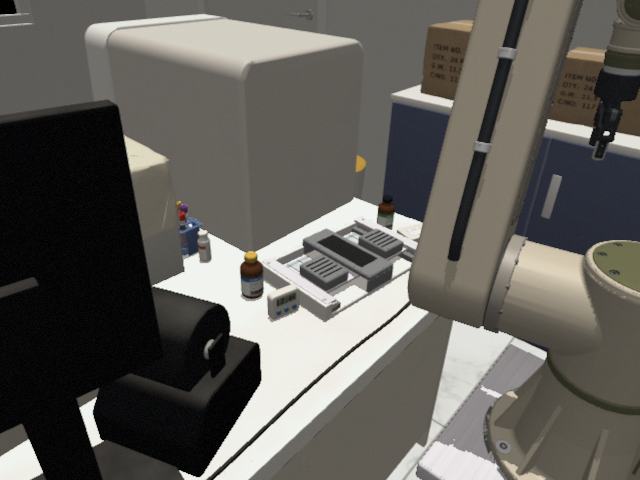

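The top view shows the tray at about (277–445, 198–311) px, with the blocks at (316,260) and (406,268). The bottles and box sit close on both sides.

```bash
cat > h.py <<'E'
import numpy as np,cv2
from station import *
def ray(n,u,v,z):
    i=camera_info(n);K=i["mtx"];V=i["view"];R=V[:3,:3];t=V[:3,3]
    c=-R.T@t;d=R.T@np.linalg.inv(K)@np.array([u,v,1.]);return c+d*(z-c[2])/d[2]
def cloud(n,d):
    i=camera_info(n);K=i["mtx"];V=i["view"];v,u=np.mgrid[:480,:640]
    P=np.stack([(u-K[0,2])/K[0,0]*d,(v-K[1,2])/K[1,1]*d,d],-1)
    return (P-V[:3,3])@V[:3,:3]
def crop(p,x0,y0,x1,y1,s,fn):
    cv2.imwrite(fn,cv2.resize(p[y0:y1,x0:x1,::-1],None,fx=s,fy=s,interpolation=cv2.INTER_CUBIC))
E
python3 - <<'E'
from h import *
p=cv2.imread("pics/top0.png")[:,:,::-1];d=np.load("pics/top0.npy")
crop(p,265,185,465,325,4,"pics/c0.png")
C=cloud("top",d)
for u,v in [(316,260),(406,268),(362,250),(281,250),(440,260),(262,211),(471,231),(467,281),(258,258)]: print(u,v,C[v,u].round(3))
z=C[...,2]
# block tops
for nm,(a,b) in {"L":(298,336),"R":(386,428)}.items():
    m=np.zeros(z.shape,bool);m[230:300,a:b]=1;m&=(z>.044)&(z<.06)
    pts=C[m][:,:2].astype(np.float32);print(nm,len(pts),cv2.minAreaRect(pts))
m=np.zeros(z.shape,bool);m[200:310,338:388]=1;m&=(z>.042)&(z<.056)
print(cv2.minAreaRect(C[m][:,:2].astype(np.float32)))
E
```

```text
316 260 [ 0.496 -0.059  0.052]
406 268 [ 0.479 -0.229  0.052]
362 250 [ 0.514 -0.147  0.052]
281 250 [0.518 0.008 0.036]
440 260 [ 0.495 -0.297  0.035]
262 211 [0.585 0.039 0.09 ]
471 231 [ 0.542 -0.346  0.089]
467 281 [ 0.454 -0.347  0.035]
258 258 [0.501 0.05  0.055]
L 1347 ((0.4980615973472595, -0.059070851653814316), (0.06181630492210388, 0.08030128479003906), 83.44498443603516)
R 1377 ((0.4784148335456848, -0.22974395751953125), (0.06235846132040024, 0.08005138486623764), 83.7574234008789)
((0.5095431804656982, -0.14735940098762512), (0.0758727565407753, 0.19615264236927032), 84.2524642944336)
```

View pics/c0.png

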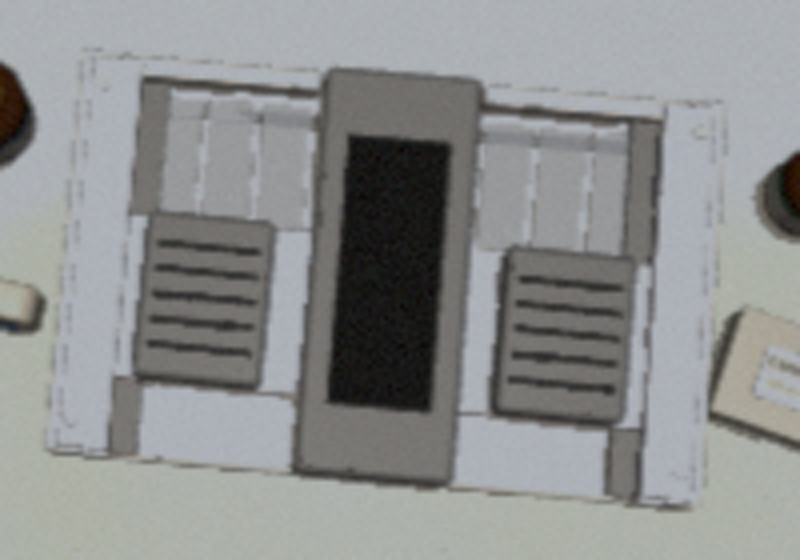

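Call:
{"name": "move_arm", "arguments": {"offset": [[11, 16, -4], [11, 16, -4], [11, 16, -4], [11, 16, -4], [11, 16, -4], [11, 16, -4], [11, 16, -4], [11, 16, -4], [11, 16, -4], [11, 16, -4]], "twist": [[0, 0, 0.136], [0, 0, 0.136], [0, 0, 0.136], [0, 0, 0.136], [0, 0, 0.136], [0, 0, 0.136], [0, 0, 0.136], [0, 0, 0.136], [0, 0, 0.136], [0, 0, 0.136]], "gripper": [-1, -1, -1, -1, -1, -1, -1, -1, -1, -1]}}

```text
t: 1.35
tool_pos: [0.292, -0.3847, 0.1908]
eef_rot: [-180.0, -0.0, 96.6]
force: [0.5, 0.5, -0.1]
grip_width: -0.0
```

Call:
{"name": "move_arm", "arguments": {"offset": [[11, 16, -4], [11, 16, -4], [11, 16, -4], [11, 16, -4], [11, 16, -4], [11, 16, -4], [11, 16, -4], [11, 16, -4], [11, 16, -4], [11, 16, -4]], "twist": [[0, 0, 0.136], [0, 0, 0.136], [0, 0, 0.136], [0, 0, 0.136], [0, 0, 0.136], [0, 0, 0.136], [0, 0, 0.136], [0, 0, 0.136], [0, 0, 0.136], [0, 0, 0.136]], "gripper": [-1, -1, -1, -1, -1, -1, -1, -1, -1, -1]}}

```text
t: 2.6
tool_pos: [0.4019, -0.2247, 0.1509]
eef_rot: [180.0, -0.0, 174.5]
force: [-1.0, -0.7, -0.1]
grip_width: -0.0
```

Call:
{"name": "move_arm", "arguments": {"offset": [[-3, 3, -20], [0, 0, -20], [0, 0, -20], [0, 0, -20], [0, 0, -20], [0, 0, -13], [0, 0, 0], [0, 0, 0], [0, 0, 0], [0, 0, 0]], "twist": [[0, 0, 0], [0, 0, 0], [0, 0, 0], [0, 0, 0], [0, 0, 0], [0, 0, 0], [0, 0, 0], [0, 0, 0], [0, 0, 0], [0, 0, 0]], "gripper": [-1, -1, -1, -1, -1, -1, -1, -1, -1, -1]}}

```text
t: 3.85
tool_pos: [0.3992, -0.2228, 0.0389]
eef_rot: [-180.0, 0.1, 174.3]
force: [0.6, -0.3, -0.5]
grip_width: -0.004
```

Run:
```python
from h import *
s=state();print(s['tool_pos'],s['force'])
p,d=read_camera("scene");crop(p,240,180,440,330,4,"pics/c1.png")
p,d=read_camera("top");crop(p,265,185,465,325,4,"pics/c2.png")
```

```text
[ 0.39921444 -0.22282525  0.03887319] [ 0.63206778 -0.2504953  -0.48653759]
```

View pics/c1.png

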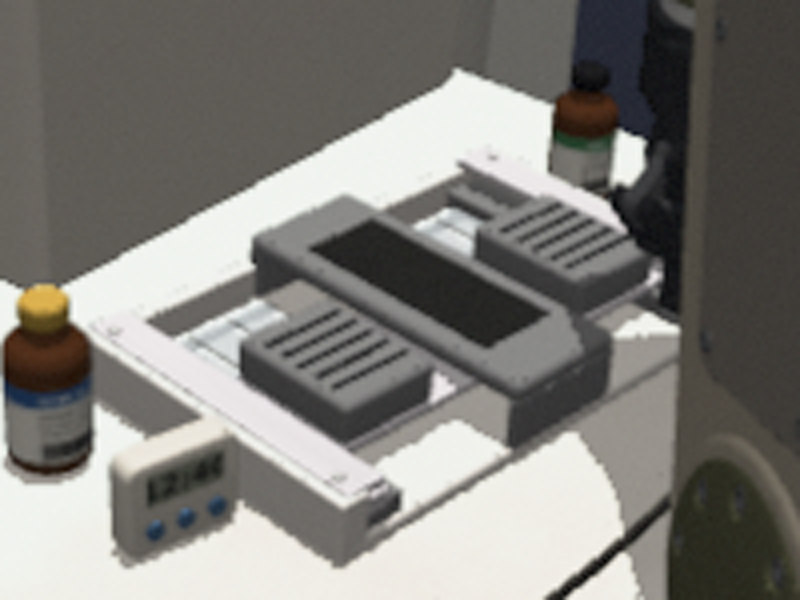

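View pics/c2.png

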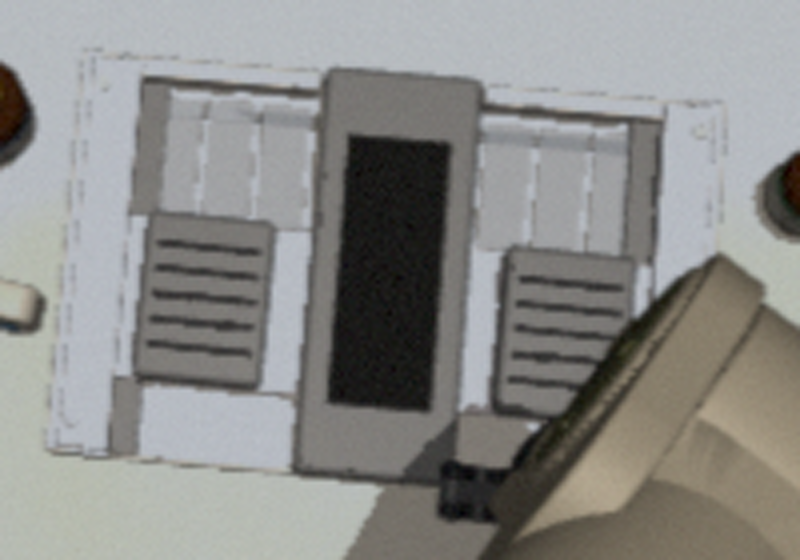

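Call:
{"name": "move_arm", "arguments": {"offset": [[6, -0.6, 0], [6, -0.6, 0], [6, -0.6, 0], [5, -0.5, 0], [3, -0.3, 0], [3, -0.3, 0], [3, -0.3, 0], [3, -0.3, 0], [3, -0.3, 0], [0, 0, 0]], "twist": [[0, 0, 0], [0, 0, 0], [0, 0, 0], [0, 0, 0], [0, 0, 0], [0, 0, 0], [0, 0, 0], [0, 0, 0], [0, 0, 0], [0, 0, 0]], "gripper": [-1, -1, -1, -1, -1, -1, -1, -1, -1, -1]}}

```text
t: 5.2
tool_pos: [0.4372, -0.2264, 0.0383]
eef_rot: [180.0, 0.0, 174.3]
force: [0.4, -0.6, -0.0]
grip_width: -0.005
```

```bash
cat >> h.py <<'E'
O=np.array([.5095,-.1474]);a=np.radians(-5.75);EX=np.array([np.cos(a),np.sin(a)]);EY=np.array([-EX[1],EX[0]])
def look(k):
    s=state();r=s['tool_pos'][:2]-O
    print("tool",s['t'],s['tool_pos'].round(4),s['force'].round(1),"tray xy",(r@EX).round(4),(r@EY).round(4))
    p,d=read_camera("top");crop(p,265,185,465,325,4,f"pics/{k}.png")
    C=cloud("top",d);z=C[...,2];Q=(C[...,:2]-O);tx=Q@EX;ty=Q@EY
    g=p.astype(int);
    for n,y0 in (("L",.086),("R",-.086)):
        m=(abs(ty-y0)<.042)&(abs(tx)<.095)&(z>.048)&(z<.056)
        q=np.stack([tx[m],ty[m]],-1)
        for yy in (-.02,0,.02):   # far-edge profile (always visible)
            w=q[abs(q[:,1]-y0-yy)<.008]
            print(n,yy,len(w),"min %.4f max %.4f"%(w[:,0].min(),w[:,0].max()) if len(w) else "")
E
python3 -c "
from h import *
look('p1')"
```

```text
tool 5.2 [ 0.4372 -0.2264  0.0383] [ 0.4 -0.6 -0. ] tray xy -0.064 -0.0858
L -0.02 318 min -0.0565 max 0.0225
L 0 315 min -0.0576 max 0.0226
L 0.02 314 min -0.0579 max 0.0213
R -0.02 3 min 0.0229 max 0.0251
R 0 111 min -0.0154 max 0.0259
R 0.02 252 min -0.0456 max 0.0241
```

View pics/p1.png

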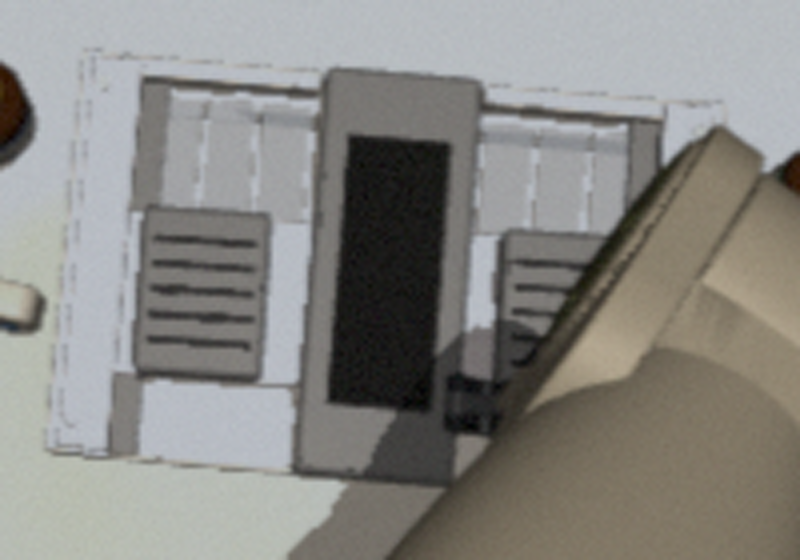

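Call:
{"name": "move_arm", "arguments": {"offset": [[-20, 2, 0], [0, 0, 22], [0, 0, 23], [5.8, 57, 0], [5.7, 57, 0], [5.7, 57, 0], [0, 0, 0], [0, 0, -22], [0, 0, -23], [10, -1, 0]], "twist": [[0, 0, 0], [0, 0, 0], [0, 0, 0], [0, 0, 0], [0, 0, 0], [0, 0, 0], [0, 0, 0], [0, 0, 0], [0, 0, 0], [0, 0, 0]], "gripper": [-1, -1, -1, -1, -1, -1, -1, -1, -1, -1]}}

```text
t: 6.5
tool_pos: [0.4423, -0.0546, 0.0371]
eef_rot: [180.0, -0.2, 174.2]
force: [-0.7, -0.0, 1.2]
grip_width: 0.003
```

Call:
{"name": "move_arm", "arguments": {"offset": [[4, -0.4, 0], [3, -0.3, 0], [3, -0.3, 0], [3, -0.3, 0], [3, -0.3, 0], [3, -0.3, 0], [3, -0.3, 0], [0, 0, 0], [0, 0, 0], [0, 0, 0]], "twist": [[0, 0, 0], [0, 0, 0], [0, 0, 0], [0, 0, 0], [0, 0, 0], [0, 0, 0], [0, 0, 0], [0, 0, 0], [0, 0, 0], [0, 0, 0]], "gripper": [-1, -1, -1, -1, -1, -1, -1, -1, -1, -1]}}

```text
t: 7.75
tool_pos: [0.4661, -0.0566, 0.0384]
eef_rot: [-180.0, 0.0, 174.3]
force: [-0.3, 0.2, 1.3]
grip_width: 0.001
```

```bash
python3 -c "
from h import *
look('p2')"
```

```text
tool 7.75 [ 0.4661 -0.0566  0.0384] [-0.3  0.2  1.3] tray xy -0.0523 0.086
L -0.02 0 
L 0 0 
L 0.02 0 
R -0.02 317 min -0.0489 max 0.0313
R 0 314 min -0.0482 max 0.0318
R 0.02 332 min -0.0467 max 0.0317
```

View pics/p2.png

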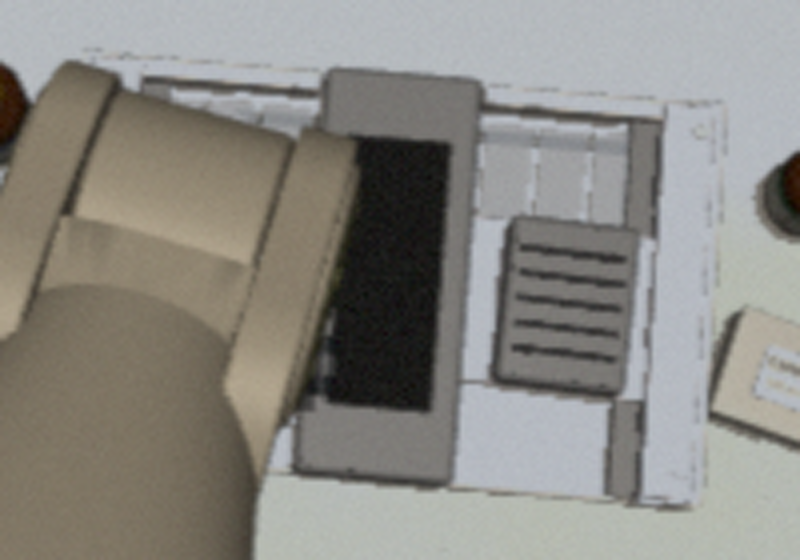

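Call:
{"name": "move_arm", "arguments": {"offset": [[-20, 2, 0], [-5, 0.5, 22], [0, 0, 23], [-5.8, -57, 0], [-5.7, -57, 0], [-5.7, -57, 0], [0, 0, 0], [0, 0, -22], [0, 0, -23], [10, -1, 0]], "twist": [[0, 0, 0], [0, 0, 0], [0, 0, 0], [0, 0, 0], [0, 0, 0], [0, 0, 0], [0, 0, 0], [0, 0, 0], [0, 0, 0], [0, 0, 0]], "gripper": [-1, -1, -1, -1, -1, -1, -1, -1, -1, -1]}}

```text
t: 9.05
tool_pos: [0.4321, -0.2238, 0.0368]
eef_rot: [179.8, -0.2, 174.3]
force: [0.3, -0.6, 1.0]
grip_width: -0.001
```

Call:
{"name": "move_arm", "arguments": {"offset": [[5, -0.5, 0], [4, -0.4, 0], [3, -0.3, 0], [3, -0.3, 0], [3, -0.3, 0], [3, -0.3, 0], [3, -0.3, 0], [3, -0.3, 0], [0, 0, 0], [0, 0, 0]], "twist": [[0, 0, 0], [0, 0, 0], [0, 0, 0], [0, 0, 0], [0, 0, 0], [0, 0, 0], [0, 0, 0], [0, 0, 0], [0, 0, 0], [0, 0, 0]], "gripper": [-1, -1, -1, -1, -1, -1, -1, -1, -1, -1]}}

```text
t: 10.3
tool_pos: [0.461, -0.2286, 0.0383]
eef_rot: [180.0, 0.0, 174.3]
force: [0.0, 0.5, -0.0]
grip_width: -0.001
```

```bash
python3 -c "
from h import *
look('p3')"
```

```text
tool 10.3 [ 0.461  -0.2286  0.0383] [ 0.   0.5 -0. ] tray xy -0.0401 -0.0857
L -0.02 326 min -0.0357 max 0.0440
L 0 316 min -0.0354 max 0.0433
L 0.02 327 min -0.0368 max 0.0425
R -0.02 0 
R 0 58 min 0.0231 max 0.0497
R 0.02 225 min -0.0171 max 0.0498
```

Call:
{"name": "move_arm", "arguments": {"offset": [[-20, 2, 0], [-5, 0.5, 22], [0, 0, 23], [5.8, 57, 0], [5.7, 57, 0], [5.7, 57, 0], [0, 0, 0], [0, 0, -22], [0, 0, -23], [10, -1, 0]], "twist": [[0, 0, 0], [0, 0, 0], [0, 0, 0], [0, 0, 0], [0, 0, 0], [0, 0, 0], [0, 0, 0], [0, 0, 0], [0, 0, 0], [0, 0, 0]], "gripper": [-1, -1, -1, -1, -1, -1, -1, -1, -1, -1]}}

```text
t: 11.6
tool_pos: [0.4613, -0.0565, 0.037]
eef_rot: [180.0, -0.2, 174.2]
force: [-0.3, -0.3, 0.5]
grip_width: -0.001
```

Call:
{"name": "move_arm", "arguments": {"offset": [[6, -0.6, 0], [4, -0.4, 0], [3, -0.3, 0], [3, -0.3, 0], [3, -0.3, 0], [3, -0.3, 0], [3, -0.3, 0], [3, -0.3, 0], [3, -0.3, 0], [0, 0, 0]], "twist": [[0, 0, 0], [0, 0, 0], [0, 0, 0], [0, 0, 0], [0, 0, 0], [0, 0, 0], [0, 0, 0], [0, 0, 0], [0, 0, 0], [0, 0, 0]], "gripper": [-1, -1, -1, -1, -1, -1, -1, -1, -1, -1]}}

```text
t: 12.85
tool_pos: [0.4946, -0.0595, 0.0383]
eef_rot: [-180.0, 0.0, 174.3]
force: [-0.3, -0.2, 0.5]
grip_width: 0.0
```

```bash
python3 -c "
from h import *
look('p4')"
```

```text
tool 12.85 [ 0.4946 -0.0595  0.0383] [-0.3 -0.2  0.5] tray xy -0.0237 0.086
L -0.02 0 
L 0 0 
L 0.02 0 
R -0.02 325 min -0.0225 max 0.0579
R 0 328 min -0.0217 max 0.0590
R 0.02 326 min -0.0199 max 0.0589
```

Call:
{"name": "move_arm", "arguments": {"offset": [[-20, 2, 0], [-5, 0.5, 22], [0, 0, 23], [-5.8, -57, 0], [-5.7, -57, 0], [-5.7, -57, 0], [0, 0, 0], [0, 0, -22], [0, 0, -23], [10, -1, 0]], "twist": [[0, 0, 0], [0, 0, 0], [0, 0, 0], [0, 0, 0], [0, 0, 0], [0, 0, 0], [0, 0, 0], [0, 0, 0], [0, 0, 0], [0, 0, 0]], "gripper": [-1, -1, -1, -1, -1, -1, -1, -1, -1, -1]}}

```text
t: 14.15
tool_pos: [0.4601, -0.2267, 0.0367]
eef_rot: [179.8, -0.2, 174.3]
force: [0.1, -0.8, -0.2]
grip_width: -0.001
```

Call:
{"name": "move_arm", "arguments": {"offset": [[5, -0.5, 0], [3, -0.3, 0], [3, -0.3, 0], [3, -0.3, 0], [3, -0.3, 0], [3, -0.3, 0], [3, -0.3, 0], [3, -0.3, 0], [3, -0.3, 0], [0, 0, 0]], "twist": [[0, 0, 0], [0, 0, 0], [0, 0, 0], [0, 0, 0], [0, 0, 0], [0, 0, 0], [0, 0, 0], [0, 0, 0], [0, 0, 0], [0, 0, 0]], "gripper": [-1, -1, -1, -1, -1, -1, -1, -1, -1, -1]}}

```text
t: 15.4
tool_pos: [0.4913, -0.2318, 0.0383]
eef_rot: [180.0, 0.0, 174.3]
force: [-0.4, 0.5, 0.0]
grip_width: 0.0
```

```bash
python3 -c "
from h import *
look('p5')"
```

```text
tool 15.4 [ 0.4913 -0.2318  0.0383] [-0.4  0.5  0. ] tray xy -0.0097 -0.0858
L -0.02 300 min -0.0058 max 0.0734
L 0 319 min -0.0065 max 0.0736
L 0.02 324 min -0.0068 max 0.0719
R -0.02 0 
R 0 10 min 0.0680 max 0.0796
R 0.02 203 min 0.0191 max 0.0789
```

View pics/p5.png

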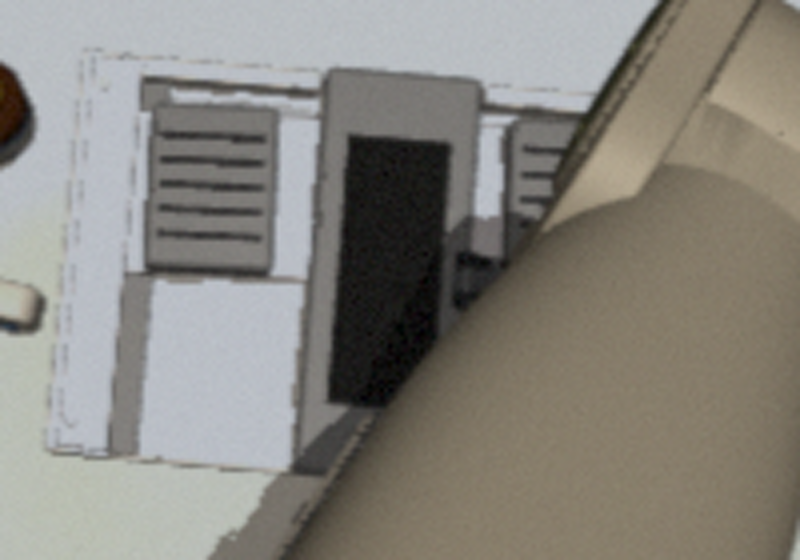

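Call:
{"name": "move_arm", "arguments": {"offset": [[-20, 2, 0], [-5, 0.5, 22], [0, 0, 23], [5.8, 57, 0], [5.7, 57, 0], [5.7, 57, 0], [0, 0, 0], [0, 0, -22], [0, 0, -23], [10, -1, 0]], "twist": [[0, 0, 0], [0, 0, 0], [0, 0, 0], [0, 0, 0], [0, 0, 0], [0, 0, 0], [0, 0, 0], [0, 0, 0], [0, 0, 0], [0, 0, 0]], "gripper": [-1, -1, -1, -1, -1, -1, -1, -1, -1, -1]}}

```text
t: 16.7
tool_pos: [0.4913, -0.0595, 0.0369]
eef_rot: [180.0, -0.2, 174.2]
force: [-0.0, 0.3, -0.4]
grip_width: -0.001
```

Call:
{"name": "move_arm", "arguments": {"offset": [[5, -0.5, 0], [3, -0.3, 0], [3, -0.3, 0], [3, -0.3, 0], [2, -0.2, 0], [2, -0.2, 0], [2, -0.2, 0], [2, -0.2, 0], [2, -0.2, 0], [0, 0, 0]], "twist": [[0, 0, 0], [0, 0, 0], [0, 0, 0], [0, 0, 0], [0, 0, 0], [0, 0, 0], [0, 0, 0], [0, 0, 0], [0, 0, 0], [0, 0, 0]], "gripper": [-1, -1, -1, -1, -1, -1, -1, -1, -1, -1]}}

```text
t: 17.95
tool_pos: [0.5159, -0.0615, 0.0381]
eef_rot: [-180.0, -0.1, 174.3]
force: [-5.2, -0.0, 2.8]
grip_width: 0.001
```

```bash
python3 -c "
from h import *
look('p6')"
```

```text
tool 17.95 [ 0.5159 -0.0615  0.0381] [-5.2 -0.   2.8] tray xy -0.0022 0.0861
L -0.02 0 
L 0 0 
L 0.02 0 
R -0.02 322 min 0.0057 max 0.0856
R 0 320 min 0.0061 max 0.0847
R 0.02 321 min 0.0063 max 0.0844
```

Call:
{"name": "move_arm", "arguments": {"offset": [[0.5, 0, 0], [0.5, 0, 0], [0.5, -0.1, 0], [0.5, 0, 0], [0, 0, 0], [0, 0, 0], [0, 0, 0], [0, 0, 0], [0, 0, 0], [0, 0, 0]], "twist": [[0, 0, 0], [0, 0, 0], [0, 0, 0], [0, 0, 0], [0, 0, 0], [0, 0, 0], [0, 0, 0], [0, 0, 0], [0, 0, 0], [0, 0, 0]], "gripper": [-1, -1, -1, -1, -1, -1, -1, -1, -1, -1]}}

```text
t: 19.25
tool_pos: [0.516, -0.0615, 0.0379]
eef_rot: [-180.0, -0.3, 174.3]
force: [-10.0, -1.0, 7.8]
grip_width: -0.0
```

Call:
{"name": "move_arm", "arguments": {"offset": [[-20, 2, 0], [-5, 0.5, 22], [0, 0, 23], [-5.8, -57, 0], [-5.7, -57, 0], [-5.7, -57, 0], [0, 0, 0], [0, 0, -22], [0, 0, -23], [10, -1, 0]], "twist": [[0, 0, 0], [0, 0, 0], [0, 0, 0], [0, 0, 0], [0, 0, 0], [0, 0, 0], [0, 0, 0], [0, 0, 0], [0, 0, 0], [0, 0, 0]], "gripper": [-1, -1, -1, -1, -1, -1, -1, -1, -1, -1]}}

```text
t: 20.5
tool_pos: [0.4857, -0.2294, 0.0368]
eef_rot: [179.9, -0.2, 174.3]
force: [-0.6, 0.3, -0.0]
grip_width: -0.001
```

```bash
python3 -c "
from h import *
look('p7')"
```

```text
tool 20.5 [ 0.4857 -0.2294  0.0368] [-0.6  0.3 -0. ] tray xy -0.0155 -0.0839
L -0.02 320 min 0.0074 max 0.0872
L 0 308 min 0.0074 max 0.0865
L 0.02 324 min 0.0075 max 0.0879
R -0.02 0 
R 0 31 min 0.0634 max 0.0857
R 0.02 232 min 0.0173 max 0.0857
```

Call:
{"name": "move_arm", "arguments": {"offset": [[5, -0.5, 0], [3, -0.3, 0], [2, -0.2, 0], [1, -0.1, 0], [1, -0.1, 0], [1, -0.1, 0], [1, -0.1, 0], [0.5, 0, 0], [0, 0, 0], [0, 0, 0]], "twist": [[0, 0, 0], [0, 0, 0], [0, 0, 0], [0, 0, 0], [0, 0, 0], [0, 0, 0], [0, 0, 0], [0, 0, 0], [0, 0, 0], [0, 0, 0]], "gripper": [-1, -1, -1, -1, -1, -1, -1, -1, -1, -1]}}

```text
t: 21.8
tool_pos: [0.4991, -0.2324, 0.0382]
eef_rot: [-180.0, -0.2, 174.2]
force: [-7.5, -0.7, 5.6]
grip_width: 0.0
```

```bash
python3 -c "
from h import *
look('p8')"
```

```text
tool 21.8 [ 0.4991 -0.2324  0.0382] [-7.5 -0.7  5.6] tray xy -0.0019 -0.0856
L -0.02 311 min 0.0085 max 0.0875
L 0 315 min 0.0076 max 0.0878
L 0.02 311 min 0.0079 max 0.0878
R -0.02 0 
R 0 3 min 0.0832 max 0.0869
R 0.02 178 min 0.0330 max 0.0879
```

Both ends have met the stop. Next I back off, lift and check.

Call:
{"name": "move_arm", "arguments": {"offset": [[-20, 2, 0], [-20, 2, 0], [-10, 0, 20], [0, 0, 40], [0, 0, 50], [-20, 0, 50], [-40, 0, 0], [0, 0, 0], [0, 0, 0], [0, 0, 0]], "twist": [[0, 0, 0], [0, 0, 0], [0, 0, 0], [0, 0, 0], [0, 0, 0], [0, 0, 0], [0, 0, 0], [0, 0, 0], [0, 0, 0], [0, 0, 0]], "gripper": [-1, -1, -1, -1, -1, -1, -1, -1, -1, -1]}}

```text
t: 23.1
tool_pos: [0.392, -0.2287, 0.198]
eef_rot: [180.0, 0.0, 174.3]
force: [-0.1, 1.0, 0.8]
grip_width: -0.002
```

Call:
{"name": "move_arm", "arguments": {"offset": [[-5, -50, 0], [-5, -50, 0], [-5, -50, 0], [-5, -50, 0], [-5, -50, 0], [0, 0, 0], [0, 0, 0], [0, 0, 0], [0, 0, 0], [0, 0, 0]], "twist": [[0, 0, 0], [0, 0, 0], [0, 0, 0], [0, 0, 0], [0, 0, 0], [0, 0, 0], [0, 0, 0], [0, 0, 0], [0, 0, 0], [0, 0, 0]], "gripper": [-1, -1, -1, -1, -1, -1, -1, -1, -1, -1]}}

```text
t: 24.35
tool_pos: [0.3667, -0.478, 0.1987]
eef_rot: [-180.0, 0.0, 174.3]
force: [0.6, 0.8, 0.2]
grip_width: -0.004
```

```bash
python3 -c "
from h import *
look('p9')"
```

```text
tool 24.35 [ 0.3667 -0.478   0.1987] [0.6 0.8 0.2] tray xy -0.1089 -0.3432
L -0.02 319 min 0.0081 max 0.0876
L 0 322 min 0.0086 max 0.0879
L 0.02 315 min 0.0077 max 0.0878
R -0.02 318 min 0.0078 max 0.0879
R 0 329 min 0.0081 max 0.0880
R 0.02 322 min 0.0081 max 0.0875
```

View pics/p9.png

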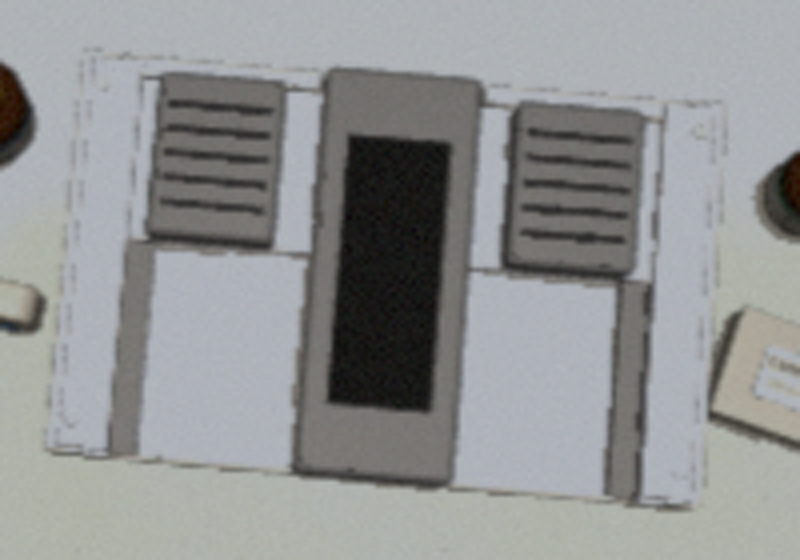

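The picture shows the shutter square and against the far stop: the left block spans (150–285, 75–245) px and the right (505–645, 100–275). The bystanders look unmoved and the arm is clear, so I'm handing in.

```bash
python3 -c "
from station import *
print(hand_in())"
```

```text
the job is handed in; nothing more can be done
None
```

The shutter is closed. I pushed the right and left thumb blocks in turn with the closed fingers, seven short pushes in all, until each end stalled softly against the far stop at about 10 N or less. The arm then backed off clear, at about 24 s.

- **Position:** in the last top view both push faces measured about x = +8 mm in the tray's frame, where home is +10 mm and the limit is above 0. The shutter looked square.
- **Disagreement:** the 2 mm shortfall is about the calibration error. Both ends stalled there, so I take it as the stop.
- **Bystanders:** the bottles, box and timer look unmoved in the top view. I compared them by eye and did not measure them again.
- **Contact:** the gripper was free, with the wrist force back near zero.

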